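# Release and draw out the ampoule drawer

### The arm

A 6-joint arm with a two-finger parallel gripper is mounted at the origin on the work surface. World frame = base frame: x ahead of the robot, y to its left, z up, the work surface at z = 0. Lengths are in mm, angles in rad, forces in N, time in s.
With the tool pointing down it reaches from about 275 to 975 mm from the base axis. Payload 8.4 kg.
Tool frame: the origin (TCP) lies between the finger pads; the fingertips stand 11 mm ahead of it and the grasp point (between the pads) lies 8 mm behind it; z points along the fingers, x is the direction in which the jaws open and shut, and the axes are right-handed (so a half turn about z gives the same grasp; the last joint's range is limited). The gripper opens to 92 mm and grips with 3 to 60 N. Pads are 20 mm wide; open, the fingers measure 128 mm over their backs; the gripper's body (75 mm by 189 mm) begins 69 mm behind the grasp point.
Start: joints at [-1.331, 0.353, 1.633, -0, 1.155, -0.002], TCP at [149.655, -606.821, 225.583] pointing down, gripper open.
Joint ranges: [-2.63, 2.63], [-0.92, 2.1], [0.06, 2.66], [-1.3, 4.44], [0, 2.69], [-3.02, 3.02]. Speed limits (rad/s): [2.22, 2.22, 2.79, 3.14, 3.14, 3.14].

### API

Orientations are given as a rotation vector (axis times angle).
In Python, from station import sensors, camera, manip gives the robot as it stands.
- The arm moves only by the shell command python3 -m creep 'ROWS' [OPENING] [FORCE]. ROWS is JSON, a list of rows, each a list of 6 numbers: the shift along the tool's x, y, z normalised to -1 to 1, where 1 is 500 mm, then the turn, a rotation vector about the tool's x, y, z normalised to -1 to 1, where 1 is 120 degrees. A call has 1 to 12 rows; each row is the pose to reach, as a shift and turn from the pose commanded when the call began, along the tool's axes at that moment; what a row does not reach only later rows make up. A row lasts 1/8 s, in which the tool goes at most 62.5 mm and 10.7 degrees, less where a joint would pass 70% of its speed; a pose out of reach is approached as far as the arm can. A call with a number of a shift or a turn outside -1 to 1 is refused whole. A call with a gripper value outside its range is refused whole. OPENING is the finger opening in mm, from 0 to 91.9, set as the call begins (- or left out, the last holds). The fingers move at their own pace and stop on an object; FORCE is the grip in N (left out, the last holds). Time passes only in rows, so rows that repeat a pose let the fingers close. It gives the time, the measured TCP pose, the force and the opening at its end, in the units of the state.
- sensors.state(): the state, without advancing time (a new reading comes with each control period).
- camera(name): name is "scene" or "top" or "wrist"; returns a dict with "color" (480x640x3 uint8, red, green, blue), "mtx" (3x3 intrinsics, pixels), "rvec" (rotation vector, rad) and "tvec" (3), from world to camera coordinates, as OpenCV has them; the wrist camera has in their place "T_tool_cam" (4x4, takes a point from camera to tool coordinates, whose origin is the TCP and whose axes are the tool frame's). Camera axes: x right, y down, z forward; pixel columns grow to the right and rows downward; lengths in mm; the calibration is good to about 2 mm. A picture is of the moment at which its call begins: read the wrist's pose just before it. There is no depth.
- manip.close_job(): hands the job in, once; it reports no verdict.
The state is a dict: "time_s": time; "q": joint angles; "joint_velocities": joint speeds; "joint_efforts": joint torques, N m; "ee_pos": TCP position; "orientation": TCP orientation; "force": force on the tool from outside, world axes, zero at the start; "wrist_torque": the same for the moment, N m; "gripper_width": finger opening in mm.
Only numpy, scipy, OpenCV 4.12 (cv2) and the standard library are available. Lean on these libraries where they do the work, as an engineer would, in place of code of your own. Each camera call takes 0.05 s, during which the arm holds its last target. There are 200 camera calls.

### The job

Open the ampoule drawer of the low grey unit on the counter for restocking: feel along the top of its front rail with a fingertip for the hidden release notch, press the catch down inside the notch until the drawer springs part-way out, then hook a fingertip behind the drawer front from above and draw the drawer out to its stop. Do not pinch the drawer front or push on its face, and leave the goggles, hemostat, lancing pen and pill crusher where they are.

Things in the scene. Friction and masses are not known exactly. Their poses are not given: they have to be found in the camera images.
- unit: Drawer unit, a grey metal box fixed on the level counter: 240 mm deep (own x), 320 mm wide (own y), 100 mm high. Origin: centre of its underside; own z up; its front faces own -x, the rail's front surface at own x = -120 mm. The top of the front is a level rail, own x -120 to -90 mm: a grey plastic strip (top at 99.5 mm) between aluminium end pieces (own y beyond 72 mm, top at 100 mm).
- rail_mid (a point): Centre of the rail's length and depth, on the strip's top (own x = -105 mm, height 99.5 mm of the unit); axes as the unit's. The release notch is the only gap in the strip: 38 mm wide along the rail, open above and in front, ending at a wall at the unit's x = -96 mm. Its centre is anywhere up to 40 mm either way of this point along y; it is not reported, find it by touch or sight.
- catch (a joint): How far the catch, the floor of the notch, is pressed straight down (m): 0 at rest, 0.007 at its stop. A grey pad 36 mm wide, 22 mm deep (unit's x -119 to -97 mm), its top 10 mm below the strip's top at rest. Spring: 3 N at first, 5.5 N at the stop; the drawer is let go at about 0.004. It springs back when released.
- drawer (a joint): How far the drawer is out towards the unit's own -x (m): 0 shut and latched, 0.12 at its stop. Once released a spring pushes it out to about 0.06 within half a second; from there it slides with 1.5 N of friction and stays where it is left.
- drawer_lip (a point): Middle of the top edge of the white drawer front, 298 mm wide, 74 mm above the counter (2 mm below the rail); moves with the drawer, axes as the unit's. From here the inner face is 5 mm towards own +x, the outer face 8 mm towards -x. Behind the inner face the drawer is empty for 50 mm back and down to 12 mm above the counter; then foam with ampoules.
- drawer_front: Outer skin of the drawer front, 298 x 62 x 3 mm, fixed on the drawer and moving with it. Its origin is at the unit's origin when shut; its outer face is at own x = -123 mm.
- goggles: Bystander: clear plastic safety goggles 165 mm wide, 72 mm high, 135 mm deep, standing on the counter left of the unit. Origin: on the counter below the middle of the lens front.
- hemostat: Bystander: chrome locking hemostat 145 mm long, 61 mm wide, 7 mm high, lying on the counter right of the unit. Origin: on the counter below its middle; jaws towards own +x.
- lancing_pen: Bystander: grey lancing pen 108 mm long, 16 mm thick, lying on the counter left of the unit along its own x. Origin: on the counter below its middle.
- pill_crusher: Bystander: white screw pill crusher, an upright cylinder 48 mm across, 80 mm high, on the counter right of the unit. Origin: centre of its underside.

How it is judged (in metres and radians):
On the way, in this order (a step that is already met when the one before it is completed fails the run):
1. a fingertip rests on the top of the front rail (at least 0.3 N for 0.3 s) while the drawer is still shut and the catch unpressed (contact force between the fingers and anything else above 0.3 N and value of joint catch below 0.0008 m and value of joint drawer below 0.004 m and z of the grasp point in the frame of unit between 0.09 and 0.15 m and x of the grasp point in the frame of unit between -0.17 and -0.04 m and y of the grasp point in the frame of unit between -0.17 and 0.17 m), for 0.3 s.
2. a finger presses the catch down by more than 3 mm (value of joint catch above 0.003 m and contact force between the fingers and anything else above 1 N), for 0.05 s.
At the end, for the whole second after the job is handed in: The drawer is out to within 8 mm of its 120 mm stop and at rest, the catch has sprung back up, and the four bystanders are within 15 mm of where they stood (value of joint drawer above 0.112 m and velocity of joint drawer between -0.02 and 0.02 m/s and value of joint catch below 0.002 m and distance of each of goggles, hemostat, lancing_pen, pill_crusher from where it was at the start of the episode below 0.015 m); the robot touches nothing.
It fails at once if the drawer front is pinched or its outer face pushed (more than 12 N on the outer skin) (contact force between the fingers and drawer_front above 12 N).
It fails at once if a bystander is lifted or shifted by more than 15 mm (distance of any of goggles, hemostat, lancing_pen, pill_crusher from where it was at the start of the episode above 0.015 m).
It also fails if it takes over 61 s, if anything falls off the work surface, if the arm or the gripper's body presses on something with over 40 N, if the wrist force passes 120 N, or if a joint passes its speed limit or range.

## Working session

There is one attempt and no reset: what is moved stays moved. The work goes in short steps, Python scripts to look and compute and a shell command to move; the robot and the scene stay as the last step left them, time stands still between calls to the robot, and variables do not carry over. Pictures are saved under pics/ and viewed, about 8 in all and at most 12, crops included, and the job is handed in when it is done.

```bash
mkdir -p pics; python3 - <<'E'
from station import sensors,camera
import cv2,json
s=sensors.state();print({k:s[k] for k in('time_s','ee_pos','orientation','force','gripper_width')})
for n in('scene','top'):
    c=camera(n);cv2.imwrite(f'pics/{n}1.png',c['color'][...,::-1]);print(n,c['mtx'],c['rvec'],c['tvec'])
E
```

```text
{'time_s': 0.0, 'ee_pos': array([ 149.55863561, -606.35744693,  224.87381695]), 'orientation': array([-2.47252494e+00,  1.93673342e+00,  1.67527391e-03]), 'force': array([0.23906933, 1.2553495 , 0.21780862]), 'gripper_width': 91.95649400166766}
scene [[440.90954923   0.         313.4838395 ]
 [  0.         440.90954923 238.64045615]
 [  0.           0.           1.        ]] [ 1.34669043  2.43898573 -0.68623187] [ 328.80605433 -396.10726278 1352.5708319 ]
top [[454.81830714   0.         320.08692027]
 [  0.         454.81830714 241.81391256]
 [  0.           0.           1.        ]] [ 2.15697507 -2.17286173  0.11692323] [ 26.41999384 601.37431965 883.30657004]
```

View pics/top1.png

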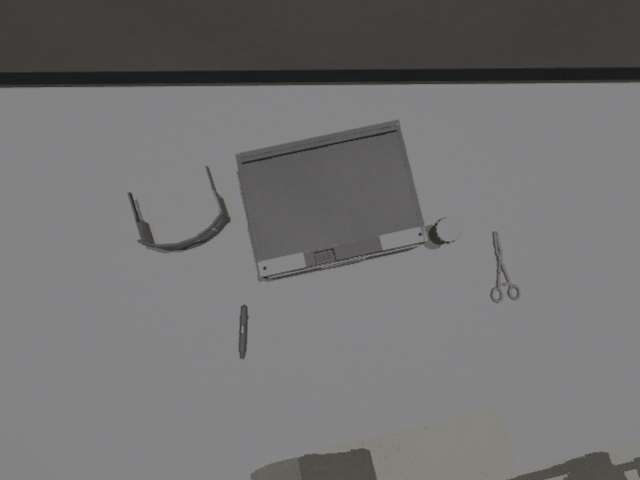

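View pics/scene1.png

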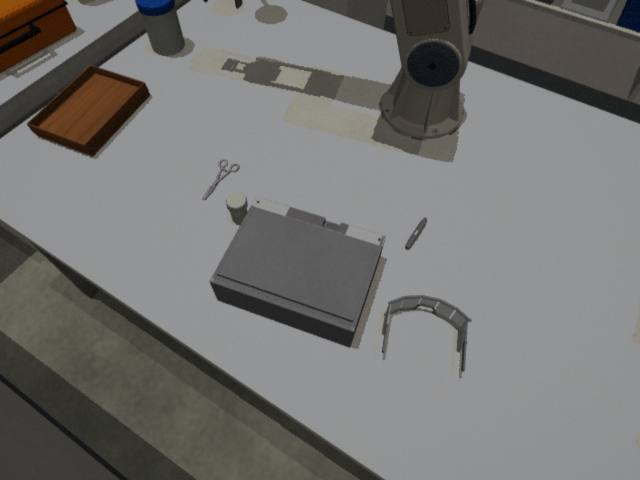

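The top view shows the unit (corners near (238,155), (398,122), (425,240), (260,278)). The rail runs along its lower edge, and a ribbed patch at about (324,256) is probably the notch. I'll enlarge that area.

```bash
python3 - <<'E'
import cv2
a=cv2.imread('pics/top1.png')[220:290,245:435];a=cv2.convertScaleAbs(a,alpha=1.8)
cv2.imwrite('pics/c1.png',cv2.resize(a,None,fx=4.2,fy=4.2,interpolation=cv2.INTER_CUBIC))
E
```

```text
(no output)
```

View pics/c1.png

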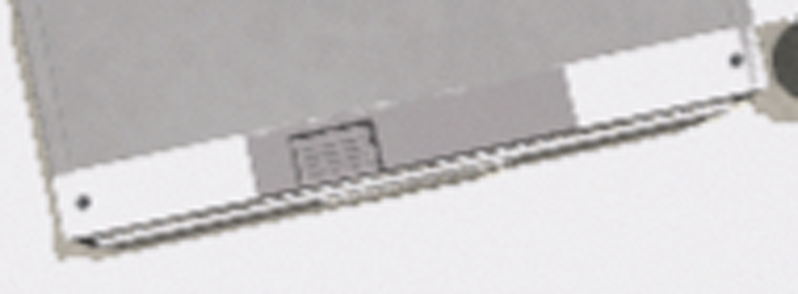

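The crop shows the strip's ends at u≈248/258 (left) and 567/577 (right), and the notch between u≈290 and 378. I'll fit the unit's pose to these points.

```bash
cat > h.py <<'E'
import numpy as np,cv2
from scipy.spatial.transform import Rotation as R
K=np.array([[454.81830714,0,320.08692027],[0,454.81830714,241.81391256],[0,0,1]])
rv=np.array([2.15697507,-2.17286173,.11692323]);tv=np.array([26.41999384,601.37431965,883.30657004])
def ray(px,z):
    Rm=R.from_rotvec(rv).as_matrix();d=Rm.T@np.linalg.solve(K,[px[0],px[1],1]);c=-Rm.T@tv
    return c+d*(z-c[2])/d[2]
def crop(u,v):return(245+(u+.5)/4.2-.5,220+(v+.5)/4.2-.5)
E
python3 - <<'E'
from h import *
from scipy.optimize import least_squares
pts=[((248,136),(-90,72)),((567,66),(-90,-72)),((258,195),(-120,72)),((577,124),(-120,-72)),((53,176),(-90,160)),((747,28),(-90,-160)),((68,240),(-120,160)),((757,92),(-120,-160))]
W=np.array([ray(crop(*p),100)[:2] for p,_ in pts]);L=np.array([l for _,l in pts],float)
def tf(p,L):c,s=np.cos(p[2]),np.sin(p[2]);return L@np.array([[c,s],[-s,c]])+p[:2]
r=least_squares(lambda p:(tf(p,L)-W).ravel(),[600,0,0],loss='soft_l1');p=r.x
print(p,np.degrees(p[2]));print((tf(p,L)-W).round(1))
inv=lambda w:(w-p[:2])@np.array([[np.cos(p[2]),-np.sin(p[2])],[np.sin(p[2]),np.cos(p[2])]])
for q in[(290,134),(376,121),(300,185),(383,168)]:print('notch',inv(ray(crop(*q),99.5)[:2]).round(1))
for n,q,z in[('goggL',(140,242),40),('goggR',(228,218),40),('pen',(243,331),8),('crush',(447,230),80),('hemo',(500,265),4)]:
    w=ray(q,z);print(n,w.round(),inv(w[:2]).round())
c0=ray((238,155),100);print('bl',inv(c0[:2]),inv(ray((398,122),100)[:2]))
E
```

```text
[6.79162915e+02 1.00817698e+00 2.01883139e-01] 11.567051797569802
[[ 1.2  0.8]
 [-0.1  1.8]
 [-2.  -0.9]
 [-3.6 -0.4]
 [ 0.7  0.8]
 [ 1.  -3.9]
 [-0.4  1.6]
 [ 0.4 -6.4]]
notch [-94.3  53. ]
notch [-96.6  14.5]
notch [-117.4   53.4]
notch [-117.6   15.9]
goggL [603. 382.  40.] [  2. 389.]
goggR [650. 207.  40.] [ 13. 207.]
pen [424. 180.   8.] [-215.  226.]
crush [ 617. -221.   80.] [-105. -205.]
hemo [ 554. -349.    4.] [-193. -318.]
bl [116.28382849 156.04043816] [ 116.30052079 -156.84962433]
```

```bash
cat >> h.py <<'E'
P=np.array([679.2,1.0]);TH=.2019
def goal(lx,ly,ztip,jaw=0.):   # unit-frame x,y, fingertip height, jaw axis angle from unit x (deg)
    from station import sensors
    s=sensors.state();Rc=R.from_rotvec(s['orientation']);p=np.array(s['ee_pos'])
    c,sn=np.cos(TH),np.sin(TH);w=np.array([P[0]+c*lx-sn*ly,P[1]+sn*lx+c*ly,ztip+11])
    a=TH+np.radians(jaw);x=np.array([np.cos(a),np.sin(a),0]);z=np.array([0,0,-1.])
    Rg=R.from_matrix(np.c_[x,np.cross(z,x),z])
    d=Rc.inv().apply(w-p)/500;r=(Rc.inv()*Rg).as_rotvec()/np.radians(120)
    print('row',np.r_[d,r].round(4).tolist())
def where():
    from station import sensors
    s=sensors.state();p=np.array(s['ee_pos']);d=p[:2]-P;c,sn=np.cos(TH),np.sin(TH)
    X=R.from_rotvec(s['orientation']).as_matrix()
    print('t',s['time_s'],'unit xy',(c*d[0]+sn*d[1]).round(1),(-sn*d[0]+c*d[1]).round(1),'tip',(p[2]-11).round(1),'F',np.round(s['force'],1),'jaw',(np.degrees(np.arctan2(X[1,0],X[0,0])-TH)).round(1),'zax',X[:,2].round(3),'w',round(s['gripper_width'],1),'q',np.round(s['q'],2))
E
python3 -c "
from h import *
goal(-106,-15,200);where()"
```

```text
row [-0.9043, -1.1063, 0.029, -0.0004, 0.0005, -0.731]
t 0.1 unit xy -640.7 -488.9 tip 213.9 F [-0.5 -1.   0.4] jaw -87.7 zax [-0.     0.001 -1.   ] w 92.0 q [-1.33  0.35  1.63  0.    1.16 -0.  ]
```

```bash
python3 -m creep '[[-0.075,-0.092,0.0,0,0,-0.06],[-0.15,-0.184,0.0,0,0,-0.13],[-0.225,-0.276,0,0,0,-0.2],[-0.3,-0.368,0,0,0,-0.28],[-0.375,-0.46,0,0,0,-0.36],[-0.45,-0.552,0,0,0,-0.44],[-0.525,-0.644,0,0,0,-0.52],[-0.6,-0.736,0,0,0,-0.6],[-0.675,-0.828,0,0,0,-0.68],[-0.72,-0.88,0,0,0,-0.731],[-0.72,-0.88,0,0,0,-0.731],[-0.72,-0.88,0,0,0,-0.731]]' 0 20; python3 -c "
from h import *
goal(-106,-15,125);where()"
```

```text
time_s: 1.6
ee_pos: [490.1, -152.2, 225.3]
orientation: [3.126, 0.315, -0.001]
force: [0.0, -0.4, -0.9]
gripper_width: 0.9
row [0.22, -0.1946, 0.1784, -0.0, 0.0004, -0.0004]
t 1.6 unit xy -216.0 -112.2 tip 214.3 F [ 0.  -0.4 -0.9] jaw -0.0 zax [-0.001 -0.    -1.   ] w 0.9 q [-0.3   0.18  1.87 -0.    1.09 -0.5 ]
```

```bash
python3 -m creep '[[0.08,-0.07,0,0,0,0],[0.16,-0.14,0.03,0,0,0],[0.22,-0.195,0.08,0,0,0],[0.22,-0.195,0.14,0,0,0],[0.22,-0.195,0.178,0,0,0],[0.22,-0.195,0.178,0,0,0],[0.22,-0.195,0.178,0,0,0]]'; python3 - <<'E'
from h import *
from station import camera
where()
c=camera('wrist');print(c['mtx'].round(1),c['T_tool_cam'].round(3))
cv2.imwrite('pics/w1.png',c['color'][...,::-1])
E
```

```text
time_s: 2.48
ee_pos: [579.1, -35.3, 137.4]
orientation: [3.126, 0.314, 0.001]
force: [-0.1, 1.1, 0.6]
gripper_width: 0.1
t 2.475 unit xy -105.3 -15.5 tip 126.4 F [-0.1  1.1  0.6] jaw -0.1 zax [ 0.001 -0.    -1.   ] w 0.1 q [-0.06  0.38  1.81 -0.    0.95 -0.26]
[[382.9   0.  322.6]
 [  0.  382.9 235.4]
 [  0.    0.    1. ]] [[ 1.00000e+00  1.00000e-03  1.00000e-03 -3.88000e-01]
 [-2.00000e-03  9.66000e-01  2.60000e-01 -7.32440e+01]
 [-1.00000e-03 -2.60000e-01  9.66000e-01 -1.58671e+02]
 [ 0.00000e+00  0.00000e+00  0.00000e+00  1.00000e+00]]
```

View pics/w1.png

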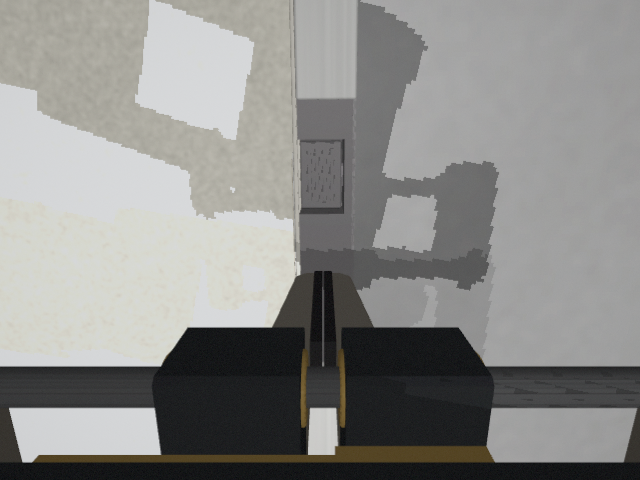

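The wrist view shows the notch at u 300–344, v 140–212. The strip ends at v≈97 and the rail edges are at u≈297 and u≈354. The fingers are over the strip, below the notch in the picture.

```bash
python3 - <<'E'
from h import *
from station import camera,sensors
s=sensors.state();c=camera('wrist');T=c['T_tool_cam'];Rt=R.from_rotvec(s['orientation']).as_matrix();p=np.array(s['ee_pos'])
for q in[(298,97),(355,97),(300,140),(344,140),(300,212),(344,212),(322,176)]:
    d=Rt@T[:3,:3]@np.linalg.solve(c['mtx'],[*q,1]);o=p+Rt@T[:3,3];w=(o+d*(99.5-o[2])/d[2])[:2]-P
    print(q,np.cos(TH)*w[0]+np.sin(TH)*w[1],-np.sin(TH)*w[0]+np.cos(TH)*w[1])
E
```

```text
(298, 97) -117.14433559576324 74.29827955759053
(355, 97) -89.49191851007437 74.30944273105617
(300, 140) -116.48123222063782 54.05562050644099
(344, 140) -94.53013740514808 54.0600092072565
(300, 212) -117.03608782393749 17.457041890055883
(344, 212) -93.98880543960458 17.453159083141045
(322, 176) -105.51025635076692 36.20229036282471
```

The wrist and top views agree: notch centre at y≈+34–36, with about +2 mm offset in y in my frame. Now lowering to touch the strip.

```bash
python3 -m creep '[[0,0,0.03,0,0,0],[0,0,0.045,0,0,0],[0,0,0.05,0,0,0],[0,0,0.051,0,0,0],[0,0,0.052,0,0,0],[0,0,0.053,0,0,0],[0,0,0.053,0,0,0],[0,0,0.053,0,0,0]]'; python3 -c "
from h import *
where()"
```

```text
time_s: 3.58
ee_pos: [578.6, -34.3, 110.9]
orientation: [-3.126, -0.317, 0.0]
force: [-4.7, 0.7, 9.5]
gripper_width: 0.5
t 3.575 unit xy -105.6 -14.4 tip 99.9 F [-4.7  0.7  9.5] jaw 0.0 zax [-0.  0. -1.] w 0.5 q [-0.06  0.42  1.83 -0.    0.9  -0.26]
```

```bash
python3 -m creep '[[0,0,0,0,0,0],[0,0,0,0,0,0],[0,0,0,0,0,0],[0,0,0,0,0,0],[0,0,-0.02,0,0,0],[0,0,-0.02,0,0,0],[0,0,-0.02,0,0,0]]'; python3 -c "
from h import *
where();goal(-116.5,35.3,93)"
```

```text
time_s: 4.45
ee_pos: [579.0, -34.3, 120.1]
orientation: [3.126, 0.317, 0.0]
force: [0.2, -0.6, -0.8]
gripper_width: 0.1
t 4.45 unit xy -105.3 -14.5 tip 109.1 F [ 0.2 -0.6 -0.8] jaw 0.0 zax [ 0. -0. -1.] w 0.1 q [-0.06  0.4   1.82 -0.    0.91 -0.26]
row [-0.0224, -0.0996, 0.0322, 0.0, -0.0001, 0.0001]
```

```bash
python3 -m creep '[[-0.022,-0.06,0,0,0,0],[-0.022,-0.1,0,0,0,0],[-0.022,-0.1,0.0,0,0,0],[-0.022,-0.1,0.016,0,0,0],[-0.022,-0.1,0.032,0,0,0],[-0.022,-0.1,0.032,0,0,0],[-0.022,-0.1,0.032,0,0,0]]'; python3 -c "
from h import *
where()"
```

```text
time_s: 5.32
ee_pos: [558.1, 12.1, 103.9]
orientation: [3.126, 0.316, -0.001]
force: [0.1, 0.5, 0.3]
gripper_width: 0.7
t 5.325 unit xy -116.4 35.2 tip 92.9 F [0.1 0.5 0.3] jaw -0.0 zax [-0. -0. -1.] w 0.7 q [ 0.02  0.4   1.88 -0.    0.86 -0.18]
```

Tip at 92.9 mm with no force, so it is inside the notch. Now pressing.

```bash
python3 -m creep '[[0,0,0.007,0,0,0],[0,0,0.012,0,0,0],[0,0,0.016,0,0,0],[0,0,0.0185,0,0,0],[0,0,0.0185,0,0,0],[0,0,0.0185,0,0,0]]'; python3 -c "
from h import *
where()"; python3 -m creep '[[0,0,-0.05,0,0,0],[0,0,-0.1,0,0,0],[0,0,-0.1,0,0,0],[0,0,-0.1,0,0,0],[0,0,-0.1,0,0,0]]';  python3 - <<'E'
from h import *
from station import camera
where()
c=camera('top');cv2.imwrite('pics/top2.png',cv2.resize(cv2.convertScaleAbs(c['color'][200:340,220:450,::-1],alpha=1.8),None,fx=3.4,fy=3.4,interpolation=cv2.INTER_CUBIC))
E
```

```text
time_s: 6.08
ee_pos: [558.2, 12.4, 95.0]
orientation: [3.126, 0.317, 0.0]
force: [-0.5, -0.6, 5.2]
gripper_width: 0.3
t 6.075 unit xy -116.3 35.5 tip 84.0 F [-0.5 -0.6  5.2] jaw 0.0 zax [ 0. -0. -1.] w 0.3 q [ 0.02  0.41  1.88 -0.    0.85 -0.18]
time_s: 6.7
ee_pos: [557.3, 12.4, 143.7]
orientation: [-3.125, -0.317, 0.003]
force: [-0.2, 0.6, -1.0]
gripper_width: 0.3
t 6.7 unit xy -117.2 35.7 tip 132.7 F [-0.2  0.6 -1. ] jaw 0.0 zax [-0.002  0.    -1.   ] w 0.3 q [ 0.02  0.34  1.85  0.    0.95 -0.18]
```

View pics/top2.png

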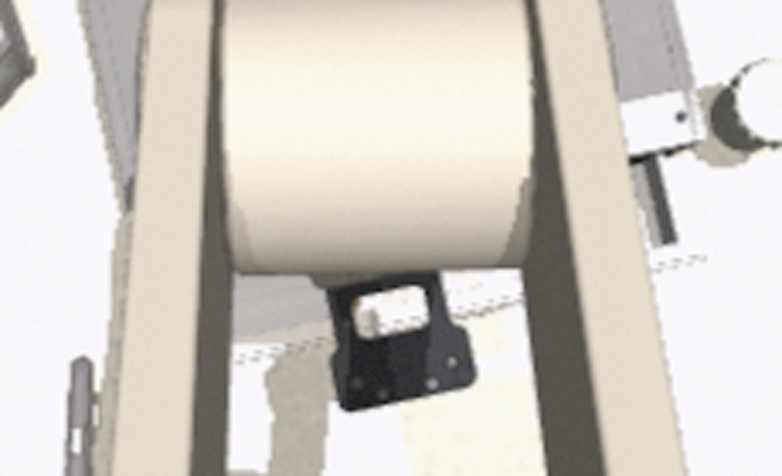

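The drawer is out: its front's edge shows as the dashed line through (240,352), (520,300) and (700,258). I'll locate it.

```bash
python3 - <<'E'
from h import *
for q in[(700,258),(520,300),(240,352),(676,244),(650,160)]:
    w=ray((220+q[0]/3.4,200+q[1]/3.4),74)[:2]-P
    print(q,np.cos(TH)*w[0]+np.sin(TH)*w[1],-np.sin(TH)*w[0]+np.cos(TH)*w[1])
goal(-146,0,130,90)
goal(-146,0,130,-90)
E
```

```text
(700, 258) -182.12106609965167 -146.73249394843734
(520, 300) -184.02375997541012 -42.8430616648726
(240, 352) -179.75220182003923 116.14385912781623
(676, 244) -171.6935814957417 -135.37917974966948
(650, 160) -122.52984400722208 -131.95153812214647
row [-0.0578, 0.0713, 0.0055, -0.0008, 0.0005, -0.7499]
row [-0.0578, 0.0713, 0.0055, 0.0005, 0.0008, 0.7501]
```

```bash
python3 -m creep '[[-0.02,0.02,0,0,0,0.08],[-0.04,0.04,0,0,0,0.16],[-0.0578,0.0713,0,0,0,0.24],[-0.0578,0.0713,0,0,0,0.32],[-0.0578,0.0713,0,0,0,0.4],[-0.0578,0.0713,0,0,0,0.48],[-0.0578,0.0713,0,0,0,0.56],[-0.0578,0.0713,0,0,0,0.64],[-0.0578,0.0713,0,0,0,0.7],[-0.0578,0.0713,0,0,0,0.75],[-0.0578,0.0713,0,0,0,0.75],[-0.0578,0.0713,0,0,0,0.75]]'; python3 - <<'E'
from h import *
from station import camera
where();goal(-146,0,60,-90)
c=camera('wrist');cv2.imwrite('pics/w2.png',c['color'][...,::-1])
E
```

```text
time_s: 8.25
ee_pos: [536.7, -28.3, 144.5]
orientation: [2.436, -1.983, -0.001]
force: [-0.1, 0.3, 0.8]
gripper_width: 0.7
t 8.25 unit xy -145.5 -0.1 tip 133.5 F [-0.1  0.3  0.8] jaw -89.9 zax [-0.001  0.    -1.   ] w 0.7 q [-0.06  0.31  1.89  0.    0.93  1.31]
row [-0.0002, 0.001, 0.147, 0.0003, 0.0001, 0.0011]
```

View pics/w2.png

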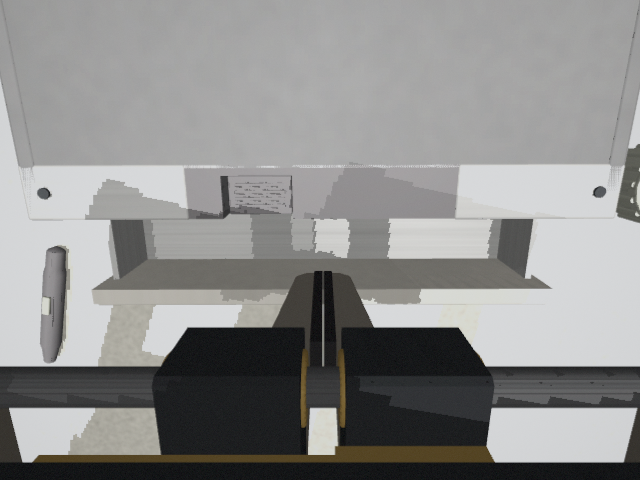

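The wrist view shows the open drawer gap (v 218–258), the inner face (v 258–288) and the top edge band (v 288–303).

```bash
python3 - <<'E'
from h import *
from station import camera,sensors
s=sensors.state();c=camera('wrist');T=c['T_tool_cam'];Rt=R.from_rotvec(s['orientation']).as_matrix();p=np.array(s['ee_pos'])
for q,z in[((200,218),99.5),((200,289),74),((200,303),74)]:
    d=Rt@T[:3,:3]@np.linalg.solve(c['mtx'],[*q,1]);o=p+Rt@T[:3,3];w=(o+d*(z-o[2])/d[2])[:2]-P
    print(q,np.cos(TH)*w[0]+np.sin(TH)*w[1])
E
```

```text
(200, 218) -117.90736486482274
(200, 289) -170.45306453669713
(200, 303) -180.27348200398222
```

```bash
python3 -m creep '[[0,0,0.05,0,0,0],[0,0,0.1,0,0,0],[0,0,0.13,0,0,0],[0,0,0.153,0,0,0],[0,0,0.153,0,0,0],[0,0,0.153,0,0,0]]'; python3 -c "
from h import *
where()"
```

```text
time_s: 9.1
ee_pos: [537.4, -28.3, 68.9]
orientation: [-2.434, 1.986, -0.001]
force: [-0.4, 0.4, 0.0]
gripper_width: 0.6
t 9.1 unit xy -144.8 -0.3 tip 57.9 F [-0.4  0.4  0. ] jaw -90.0 zax [ 0.001 -0.    -1.   ] w 0.6 q [-0.06  0.42  1.94  0.    0.77  1.31]
```

```bash
python3 -m creep '[[0,0.012,0,0,0,0],[0,0.024,0,0,0,0],[0,0.036,0,0,0,0],[0,0.048,0,0,0,0],[0,0.06,0,0,0,0],[0,0.072,0,0,0,0],[0,0.084,0,0,0,0],[0,0.096,0,0,0,0],[0,0.108,0,0,0,0],[0,0.12,0,0,0,0],[0,0.132,0,0,0,0],[0,0.132,0,0,0,0]]'; python3 -c "
from h import *
where()"
```

```text
time_s: 10.6
ee_pos: [470.8, -41.5, 68.0]
orientation: [2.433, -1.986, -0.003]
force: [-0.0, -0.3, -0.4]
gripper_width: 0.7
t 10.6 unit xy -212.7 0.2 tip 57.0 F [-0.  -0.3 -0.4] jaw -90.0 zax [-0.002  0.    -1.   ] w 0.7 q [-0.09  0.35  2.08  0.    0.72  1.28]
```

```bash
for i in 1; do python3 -m creep '[[0,0.004,0,0,0,0],[0,0.008,0,0,0,0],[0,0.011,0,0,0,0],[0,0.013,0,0,0,0],[0,0.015,0,0,0,0],[0,0.017,0,0,0,0],[0,0.017,0,0,0,0],[0,0.017,0,0,0,0]]'; done; python3 -c "
from h import *
where()"
```

```text
time_s: 11.6
ee_pos: [465.5, -43.0, 68.6]
orientation: [-2.432, 1.985, -0.003]
force: [6.9, 2.7, -5.0]
gripper_width: 0.1
t 11.6 unit xy -218.2 -0.3 tip 57.6 F [ 6.9  2.7 -5. ] jaw -90.0 zax [ 0.003  0.    -1.   ] w 0.1 q [-0.1   0.34  2.09  0.    0.71  1.27]
```

The force rose to 7 N, against 1.5 N of drawer friction. With the finger's face at −228 mm (expected about −230), that is the stop. Backing off and lifting clear.

```bash
python3 -m creep '[[0,-0.01,0,0,0,0],[0,-0.03,0,0,0,0],[0,-0.03,0,0,0,0],[0,-0.03,-0.08,0,0,0],[0,-0.03,-0.18,0,0,0],[0,-0.03,-0.28,0,0,0],[0,-0.03,-0.28,0,0,0],[0,-0.03,-0.28,0,0,0],[0,-0.03,-0.28,0,0,0]]'; python3 - <<'E'
from h import *
from station import camera,sensors
where()
s=sensors.state();c=camera('wrist');cv2.imwrite('pics/w3.png',c['color'][...,::-1])
T=c['T_tool_cam'];Rt=R.from_rotvec(s['orientation']).as_matrix();p=np.array(s['ee_pos']);o=p+Rt@T[:3,3]
for v in range(200,320,10):
    d=Rt@T[:3,:3]@np.linalg.solve(c['mtx'],[200,v,1]);w=(o+d*(74-o[2])/d[2])[:2]-P
    print(v,round(np.cos(TH)*w[0]+np.sin(TH)*w[1],1),end='; ')
a=camera('top')['color'];cv2.imwrite('pics/top3.png',a[...,::-1])
E
```

```text
time_s: 12.72
ee_pos: [477.5, -40.2, 206.9]
orientation: [2.433, -1.985, -0.004]
force: [-0.4, 0.4, 0.1]
gripper_width: 0.4
t 12.725 unit xy -205.8 0.1 tip 195.9 F [-0.4  0.4  0.1] jaw -90.0 zax [-0.003  0.    -1.   ] w 0.4 q [-0.09  0.15  1.95 -0.    1.04  1.28]
200 -183.8; 210 -191.7; 220 -199.6; 230 -207.7; 240 -215.9; 250 -224.2; 260 -232.6; 270 -241.1; 280 -249.8; 290 -258.6; 300 -267.5; 310 -276.5;
```

View pics/w3.png

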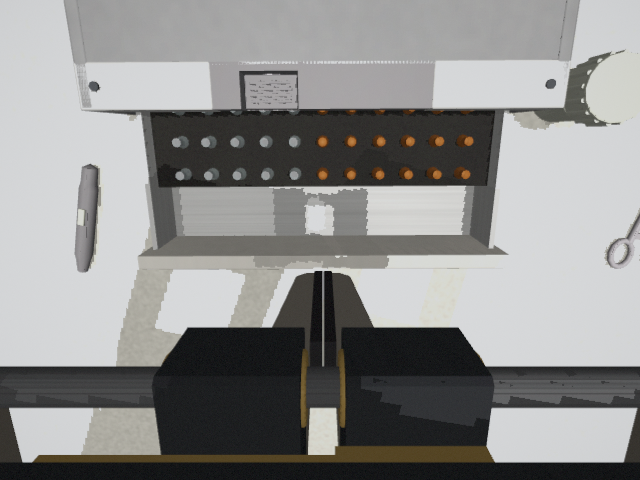

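View pics/top3.png

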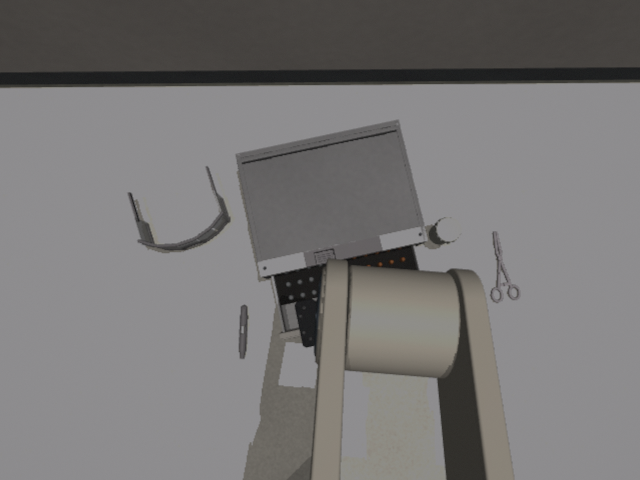

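The drawer front is out: inner edge v≈254 gives x≈−228 mm, top edge down to v≈268. The bystanders appear at the same pixels as in the first picture, and the gripper is clear. Handing in.

```bash
python3 -c "
from station import manip
print(manip.close_job())"
```

```text
the job is handed in; nothing more can be done
None
```

The ampoule drawer is open to its stop and the job is handed in at about 13 s. No verdict was reported.

- **Finding the notch:** I located it by sight, about 35 mm towards +y of the rail's middle. The top and wrist cameras agreed to within about 2 mm. I did not slide a fingertip along the rail. I touched it once beside the notch (about 9.5 N, held over 0.3 s), then confirmed the gap when the tip went below the strip's top with no force.
- **Pressing the catch:** I pressed it to 84.0 mm height, about 5.5 mm down, at about 5 N. The drawer sprang out to about 60 mm.
- **Drawing it out:** I turned the closed gripper a quarter turn, lowered it behind the drawer front and pulled. At the end the force rose to about 7 N, well above the drawer's 1.5 N friction, so I took that as the stop.

**Last checks:**
- The wrist picture put the inner face at about −228 mm, where the stop is at −230. That means the drawer is about 118–120 mm out, against the required 112.
- The robot was clear, with no force beyond sensor noise.
- By eye, the goggles, hemostat, pen and pill crusher were at the same pixels as at the start.
- I did not measure the catch's return directly, but nothing was touching it.

No check failed. The only disagreement was the 1–2 mm calibration offset between the cameras and the unit's given dimensions.

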